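Seat a wedge block in the checking fixture and hold it pressed

ROBOT

A 7-joint arm with a two-finger parallel gripper is mounted at the origin on the work surface. World frame = base frame: x ahead of the robot, y to its left, z up, the work surface at z = 0. Lengths are in m, angles in degrees, forces in N, time in s.
With the tool pointing down it reaches from about 0.4 to 0.875 m from the base axis. Payload 6.5 kg.
Tool frame: the origin (TCP) lies at the very end of the fingers, on their centre line; the grasp point (between the pads) lies 19 mm behind it; z points along the fingers, y is the line along which they close (so a half turn about z gives the same grasp; the last joint's range is limited). The gripper opens to 85 mm and grips with 20 to 120 N. Pads are 22 mm wide; open, the fingers measure 114 mm over their backs; the gripper's body (76 mm by 85 mm) begins 54 mm behind the grasp point. The pads swing forward as they close: fully open they stand 13 mm farther back than shut.
Start: joints at [-73.98, 30.733, -0.252, 88.115, 0.149, 61.152, -4.079], TCP at [0.22, 0.612, 0.197] pointing down, gripper open.
Joint ranges: [-154.64, 154.64], [-21.42, 123.67], [-72.66, 72.17], [13.99, 137.28], [-74.86, 254.86], [10.95, 109.41], [-158.01, 158.01]. Speed limits (degrees/s): [136.94, 136.94, 180, 180, 180, 180, 180].

INTERFACE

Orientations are given as a 3x3 rotation matrix whose columns are the frame's x, y, z axes.
In Python, from rig import env, optics, probe_bus gives the robot as it stands (env), with the cameras (optics) and the readings (probe_bus).
- The arm moves only by the shell command python3 inch.py [OPENING] [FORCE], which reads ROWS from standard input. ROWS is a JSON list of rows, 1 to 12 of them, each written [[dx, dy, dz], [rx, ry, rz]]: dx, dy, dz in a scale on which 1.0 is 300 mm, then a rotation vector rx, ry, rz in normalised numbers (1 is 360 degrees); each row shifts and turns the commanded pose from where the row before left it, along the tool's axes as they then stand; what a row does not reach is not made up. A row lasts 1/12 s, in which the tool goes at most 0.0417 m and 7.16 degrees, less where a joint would pass 70% of its speed; a pose out of reach is approached as far as the arm can. OPENING is the opening from 0.0 (shut) to 1.0 (fully open), set as the command begins (- or left out keeps the last). The fingers move at their own pace and stop on an object; FORCE is the grip in N (left out, the last holds). Time passes only in rows, so rows that do not move let the fingers close. It prints the time, the measured TCP pose, the force, the opening and the grip force at its end. A shift or turn number past 1, either way, is cut back to 1. Input that does not fit is refused with a message, and nothing moves.
- probe_bus.read_state(): the state, without advancing time (a new reading comes with each control period).
- optics.read_camera(name): name is "scene" or "top" or "wrist"; returns a dict with "color" (384x512x3 uint8, blue, green, red), "camera_matrix" (3x3 intrinsics, pixels), "k1" (the pictures are not rectified: a ray, as slopes to the right and down, at radius r is drawn at 1 + k1 r^2 times it, then the intrinsics apply), "R" (3x3) and "t" (3): a world point X has camera coordinates R X + t. Camera axes: x right, y down, z forward; pixel columns grow to the right and rows downward; lengths in m; the calibration is good to about 2 mm. A picture is of the moment at which its call begins. There is no depth.
- env.hand_in(): hands the job in; it is judged then, once.
The state is a dict: "clock": time; "joints": joint angles; "qd": joint speeds; "tau": joint torques, N m; "eef_pos": TCP position; "tcp_rot": TCP orientation; "wrist_force": force on the tool from outside, world axes, zero at the start; "torque": the same for the moment, N m; "opening": opening from 0.0 (shut) to 1.0 (fully open); "gripper_force": force on a finger pad.
Only numpy, scipy, OpenCV 4.12 (cv2) and the standard library are available. Lean on these libraries where they do the work, as an engineer would, in place of code of your own. Each camera call takes 0.05 s, during which the arm holds its last target. There are 200 camera calls.

TASK

Lay the aluminium wedge block flat on the dark plate of the blue checking fixture, in the corner with its straight back against the fence, its left end up against the red stop and its brass bevel facing away from the fence, and let go of it. Then, with the fingertips on the brass bevel, push it diagonally, forward to the fence and down to the plate at once, firmly, with about 15 N forward and as much downward, so that it bears hard on both for the gauge reading. Finish while still holding that push; leave the torch, the steel riser and the screwdriver alone.

Things in the scene. Friction and masses are not known exactly. Their poses are not given: they have to be found in the camera images.
- fixture: Fixed fixture: blue base 150 x 170 mm (x, y), 11 mm thick, with plate, fence, red stop and, behind the fence, a dial gauge (up to 66 mm over the bench). Origin: centre of its underside, on the bench. x points from the open side to the fence, y left to the red stop, z up. A seated block has its origin at (0, 15, 25) mm in this frame, axes alike. Plate, fence, stop: oiled, friction about 0.25.
- plate: Dark steel plate 140 x 160 mm fixed on the fixture, its top 25 mm above the bench. Origin: centre of its underside, 11 mm above the bench; axes as the fixture.
- fence: Aluminium bar along the fixture's y, 150 mm long, 15 mm thick, 28 mm high above the plate; its front face is the plane x = 25 mm. Origin: on the plate's top at the fixture's centre; axes as the fixture.
- stop: Red stop block on the plate at the fence: x -5 to 25 mm, y 45 to 60 mm, only 12 mm high above the plate; its face towards the block is the plane y = 45 mm. Origin: on the plate's top at the fixture's centre; axes as the fixture.
- block: Loose aluminium wedge block, about 0.3 kg: 50 (x) x 60 (y) x 40 mm high. Origin: centre of its underside, z up. Upright back: the +x face. The upper -x edge is bevelled at 45 degrees, from height 18 mm at x = -25 to height 40 mm at x = -3 mm. Grip it from above over the end faces (y = +-30 mm) at about x = +8 mm; tips 15 mm or more above its underside pass over the red stop.
- strip: Brass wear strip fixed on the block's bevel: 28 mm along the slope, 56 mm along y, 1.7 mm proud. Its origin and axes are the block's.
- torch: Black torch standing upright, 38 mm diameter, 100 mm high. Origin: centre of its underside. To be left alone.
- riser: Dark steel riser block standing upright, 30 x 40 x 75 mm. Origin: centre of its underside. To be left alone.
- screwdriver: Screwdriver with red handle lying on the bench, 130 mm long along its own x. Origin: under its middle. To be left alone.
- bevel (a point): Middle of the brass strip's surface, at (-15, 0, 30) mm in the block's frame; the surface faces the block's -x and up at 45 degrees.

How it is judged (in metres and radians):
On the way:
1. The block lies flat on the plate in the corner, close to the fence and the stop, bevel away from the fence, and has been let go (contact force between the fingers and block below 0.2 N and contact force between block and plate above 1 N and angle between block's own z axis and vertical below 0.06 rad and x of block in the frame of fixture between -0.02 and 0.003 m and y of block in the frame of fixture between -0.01 and 0.018 m and angle between the x axis of block and the x axis of fixture, either way round below 0.2 rad and linear speed of block below 0.02 m/s and x of bevel in the frame of fixture below -0.008 m and z of block in the frame of fixture below 0.0275 m), for 0.2 s.
At the end, for the whole second after the job is handed in: The fingers push on the brass strip with more than 6 N; the block bears on the fence with more than 3.5 N and on the plate with more than 8 N (its weight included), lies flat and square to the fence within 0.04 rad, back within 3 mm of the fence, left end within 3.5 mm of the stop, and is still (contact force between block and fence above 3.5 N and contact force between block and plate above 8 N and contact force between the fingers and strip above 6 N and x of block in the frame of fixture between -0.003 and 0.003 m and y of block in the frame of fixture between 0.0115 and 0.018 m and z of block in the frame of fixture between 0.022 and 0.0275 m and angle between the x axis of block and the x axis of fixture, either way round below 0.04 rad and angle between block's own z axis and vertical below 0.04 rad and linear speed of block below 0.01 m/s and x of bevel in the frame of fixture below -0.008 m); the arm keeps its last pose, push and grip.
It fails at once if the torch, the riser or the screwdriver is moved more than 20 mm (distance of any of torch, riser, screwdriver from where it was at the start of the episode above 0.02 m).
It also fails if it takes over 64 s, if anything falls off the work surface, if the arm or the gripper's body presses on something with over 40 N, if the wrist force passes 120 N, or if a joint passes its speed limit or range.

## Working session

There is one attempt and no reset: what is moved stays moved. The work goes in short steps, Python scripts to look and compute and a shell command to move; the robot and the scene stay as the last step left them, time stands still between calls to the robot, and variables do not carry over. Pictures are saved under pics/ and viewed, at most 10 in all, crops included, and the job is handed in when it is done.

```bash
ls; mkdir -p pics; python3 - <<'E'
from rig import env, optics, probe_bus
import cv2,numpy as np
for n in ("scene","top"):
    c=optics.read_camera(n); cv2.imwrite(f"pics/{n}0.png",c["color"])
    print(n,c["camera_matrix"],c["k1"],c["R"],c["t"])
s=probe_bus.read_state();print(s["clock"],s["eef_pos"],s["tcp_rot"],s["opening"],s["wrist_force"])
E
```

```text
inch.py
pics
rig.py
scene [[455.26050964   0.         254.21413424]
 [  0.         455.26050964 195.23986326]
 [  0.           0.           1.        ]] -0.13656242476223127 [[ 0.65770376  0.75324941  0.00641061]
 [ 0.5052873  -0.43485069 -0.74537884]
 [-0.55866851  0.49347767 -0.66661029]] [-0.43030145 -0.24722464  1.43832797]
top [[405.49478343   0.         254.21826689]
 [  0.         405.49478343 190.8343581 ]
 [  0.           0.           1.        ]] -0.10854934821983339 [[-0.00120032 -0.99982219 -0.01881906]
 [-0.99156385  0.00362919 -0.12956834]
 [ 0.1296136   0.01850478 -0.99139189]] [0.0673676  0.61622173 0.97000456]
0.1 [0.22009377 0.61093197 0.19607954] [[-9.40838235e-01  3.38855722e-01 -4.63574185e-04]
 [ 3.38856028e-01  9.40836981e-01 -1.53888853e-03]
 [-8.53134463e-05 -1.60493007e-03 -9.99998708e-01]] 0.9926011662915573 [-0.95396205  0.1051762   0.53456204]
```

View pics/scene0.png

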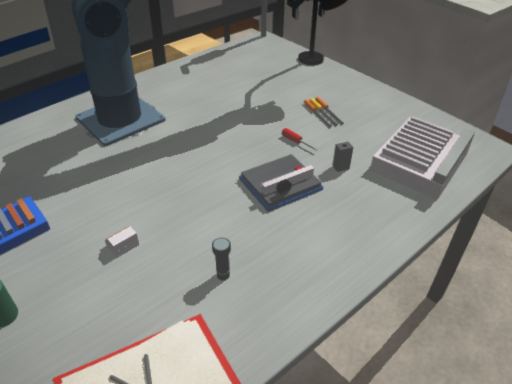

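View pics/top0.png

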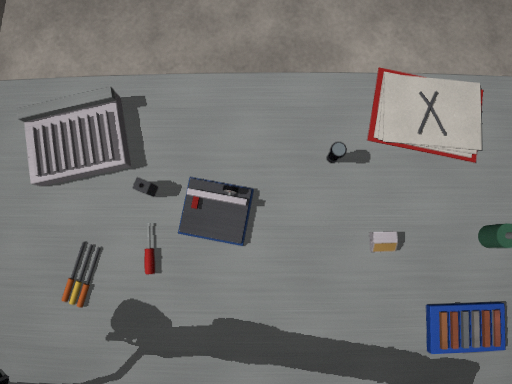

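The scene view shows the fixture around (281,181), the block at (122,238), the torch at (222,258), the riser at (343,156) and the screwdriver at (298,139). In the top view the fixture is at (217,210) with its fence toward the top of the picture and the red stop at (195,202). The block is at (384,241) with its brass facing down (-x), and the torch, riser and screwdriver are at (337,152), (146,187) and (150,255). I'll enlarge the fixture and the block.

```bash
python3 - <<'E'
import cv2,numpy as np
t=cv2.imread("pics/top0.png")
a=cv2.resize(t[170:250,170:265],None,fx=5,fy=5,interpolation=cv2.INTER_CUBIC)  #475x400
b=cv2.resize(t[220:260,362:407],None,fx=7,fy=7,interpolation=cv2.INTER_CUBIC)  #315x280
o=np.zeros((400,800,3),np.uint8);o[:400,:475]=a;o[:280,480:795]=b
cv2.imwrite("pics/crop1.png",o)
E
```

```text
(no output)
```

View pics/crop1.png

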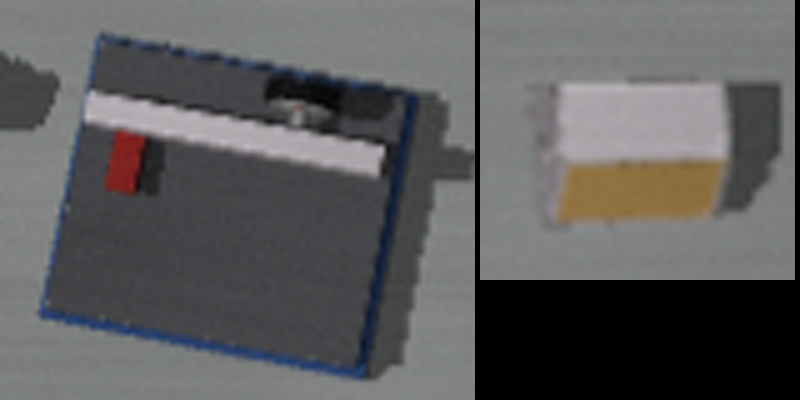

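Crop readings. Fixture corners of the blue base: (41,316), (364,378), (99,37), (416,94). Fence top corners: (84,122), (90,91), (380,178), (385,146). Stop top: (106,190), (115,131), (138,194), (146,135). Block top, back edge: (558,83) and (727,83). Brass corners: (566,161), (724,158), (557,221), (717,214).

```bash
cat > h.py <<'E'
import numpy as np
from scipy.optimize import least_squares
def proj(c,X):
    p=np.asarray(X)@c["R"].T+c["t"]; s=p[:,:2]/p[:,2:]
    s=s*(1+c["k1"]*(s**2).sum(1,keepdims=True)); K=c["camera_matrix"]
    return s*[K[0,0],K[1,1]]+K[:2,2]
def place(q,P,z=0):
    c,s=np.cos(q[2]),np.sin(q[2]); P=np.asarray(P,float)
    return np.c_[q[0]+c*P[:,0]-s*P[:,1],q[1]+s*P[:,0]+c*P[:,1],P[:,2]+z]
def fit(c,P,px,q0,z=0):
    P=np.asarray(P)/1000; f=lambda q:(proj(c,place(q,P,z))-px).ravel()
    r=least_squares(f,q0,loss="soft_l1"); return r.x,r.fun.reshape(-1,2)
E
python3 - <<'E'
from rig import env, optics, probe_bus
from h import *
np.set_printoptions(precision=4,suppress=True)
c=optics.read_camera("top")
P=[(-75,85,11),(-75,-85,11),(75,85,11),(75,-85,11),(25,75,53),(40,75,53),(25,-75,53),(40,-75,53),(-5,60,37),(25,60,37),(-5,45,37),(25,45,37)]
x=np.array([(41,316),(364,378),(99,37),(416,94),(84,122),(90,91),(380,178),(385,146),(106,190),(115,131),(138,194),(146,135)])
F,r=fit(c,P,(x+.5)/5-.5+[170,170],[.6,.1,-.2]); print("fix",F,np.degrees(F[2]));print(r.T)
P=[(25,30,40),(25,-30,40),(-5.3,28,40.1),(-5.3,-28,40.1),(-25.1,28,20.3),(-25.1,-28,20.3)]
x=np.array([(558,83),(727,83),(566,161),(724,158),(557,221),(717,214)])-[480,0]
B,r=fit(c,P,(x+.5)/7-.5+[362,220],[.5,-.3,0]); print("blk",B,np.degrees(B[2]));print(r.T)
# others
for n,p,z in(("torch",(338,149),.1),("riser",(142,185),.075),("drv",(150,255),.01)):
    print(n,least_squares(lambda q:(proj(c,[[q[0],q[1],z]])[0]-p),[.6,0]).x)
E
```

```text
fix [ 0.5694  0.1652 -0.1861] -10.664861957322275
[[-0.3316  0.3739 -0.1069  0.8898 -0.2908 -0.2599 -0.0133  0.1244 -0.1252
   0.4803 -0.6978  0.0911]
 [ 0.5603  0.6876 -0.6833 -0.3187 -0.1553  0.1405 -0.3216  0.0999 -0.1957
  -0.0985  0.1015  0.1826]]
blk [ 0.4909 -0.2583  0.0224] 1.2858665280087627
[[ 0.19   -0.2025  0.5117  0.1722  0.0554 -0.9388]
 [-0.4546 -1.2155  0.6728  0.3489  0.0345  0.2739]]
torch [ 0.7084 -0.1349]
riser [0.6273 0.3397]
drv [0.4561 0.3329]
```

Careful with the scale: shifts go in shares of 300 mm and turns go in shares of 360 degrees. That gives: -0.0345 m / 0.3 = -0.115, -0.0225 m / 0.3 = -0.075, -7.03 degrees / 360 = -0.0195.

```bash
echo '[[[0, 0, 0], [0, 0, -0.0195]], [[0, 0, 0], [0, 0, -0.0195]], [[0, 0, 0], [0, 0, -0.0195]], [[-0.075, -0.115, 0], [0, 0, 0]], [[-0.075, -0.115, 0], [0, 0, 0]], [[-0.075, -0.115, 0], [0, 0, 0]], [[-0.075, -0.115, 0], [0, 0, 0]], [[-0.075, -0.115, 0], [0, 0, 0]], [[-0.075, -0.115, 0], [0, 0, 0]], [[-0.075, -0.115, 0], [0, 0, 0]], [[-0.075, -0.115, 0], [0, 0, 0]], [[-0.075, -0.115, 0], [0, 0, 0]]]' | python3 inch.py 1.0
cat >> h.py <<'E'
from scipy.spatial.transform import Rotation as Ro
def down(yaw_y):  # tool pointing down, tool y at angle yaw_y (rad)
    y=np.array([np.cos(yaw_y),np.sin(yaw_y),0]); z=np.array([0,0,-1.]); return np.c_[np.cross(y,z),y,z]
def rel(s,p,R=None):
    M=np.asarray(s["tcp_rot"]); print("at",np.round(s["eef_pos"],4),"t",round(s["clock"],2))
    print("tool delta",np.round(M.T@(np.asarray(p)-s["eef_pos"]),4))
    if R is not None: print("rotvec",np.round(Ro.from_matrix(M.T@R).as_rotvec(degrees=True),2),"delta after turn",np.round(R.T@(np.asarray(p)-s["eef_pos"]),4))
F=np.array([.5694,.1652,-.1861]); B=np.array([.4909,-.2583,.0224])
E
python3 - <<'E'
from rig import env, optics, probe_bus
from h import *
p=place(B,[(.008,0,.12)])[0]; print(p); rel(probe_bus.read_state(),p,down(np.pi/2+B[2]))
E
```

```text
clock: 1.15
eef_pos: [0.4304, 0.3037, 0.1969]
tcp_rot: [[-1.0, -0.022, -0.0], [-0.022, 1.0, -0.0], [0.0, -0.0, -1.0]]
wrist_force: [1.1, 1.4, -0.0]
opening: 1.0
gripper_force: 0.0
[ 0.49889799 -0.25812081  0.12      ]
at [0.4304 0.3037 0.1969] t 1.15
tool delta [-0.0559 -0.5632  0.0769]
rotvec [-0. -0.  0.] delta after turn [-0.0559 -0.5632  0.0769]
```

In the tool's units: -0.041 m / 0.3 = -0.1367, -0.007 m / 0.3 = -0.0233.

```bash
echo '[[[-0.0233, -0.1367, 0], [0, 0, 0]], [[-0.0233, -0.1367, 0], [0, 0, 0]], [[-0.0233, -0.1367, 0], [0, 0, 0]], [[-0.0233, -0.1367, 0], [0, 0, 0]], [[-0.0233, -0.1367, 0], [0, 0, 0]], [[-0.0233, -0.1367, 0], [0, 0, 0]], [[-0.0233, -0.1367, 0], [0, 0, 0]], [[-0.0233, -0.1367, 0], [0, 0, 0]], [[0, -0.1367, 0], [0, 0, 0]], [[0, -0.1367, 0], [0, 0, 0]], [[0, -0.1367, 0], [0, 0, 0]], [[0, -0.1367, 0], [0, 0, 0]]]' | python3 inch.py >/dev/null; echo '[[[0, -0.12, 0.0333], [0, 0, 0]], [[0, -0.1, 0.1], [0, 0, 0]], [[0, 0, 0.1], [0, 0, 0]], [[0, 0, 0], [0, 0, 0]], [[0, 0, 0], [0, 0, 0]], [[0, 0, 0], [0, 0, 0]]]' | python3 inch.py
python3 - <<'E'
from rig import env, optics, probe_bus
from h import *
import cv2
p=place(B,[(.008,0,.013)])[0]; s=probe_bus.read_state(); rel(s,p,down(np.pi/2+B[2]))
c=optics.read_camera("wrist"); im=c["color"].copy()
P=np.array([(25,30,40),(25,-30,40),(-3,-30,40),(-3,30,40)])/1000
print(proj(c,place(B,P)))
cv2.imwrite("pics/w1.png",im)
E
```

```text
clock: 2.65
eef_pos: [0.499, -0.2496, 0.1285]
tcp_rot: [[-1.0, -0.024, 0.001], [-0.024, 1.0, 0.0], [-0.001, 0.0, -1.0]]
wrist_force: [0.9, -0.3, 1.6]
opening: 1.0
gripper_force: 0.0
at [ 0.499  -0.2496  0.1285] t 2.65
tool delta [ 0.0005 -0.0085  0.1155]
rotvec [0.01 0.06 0.08] delta after turn [ 0.0003 -0.0085  0.1155]
[[273.33601824 199.60505546]
 [214.29339762 199.61447195]
 [213.03586184 172.94444684]
 [274.01343875 172.94439733]]
```

View pics/w1.png

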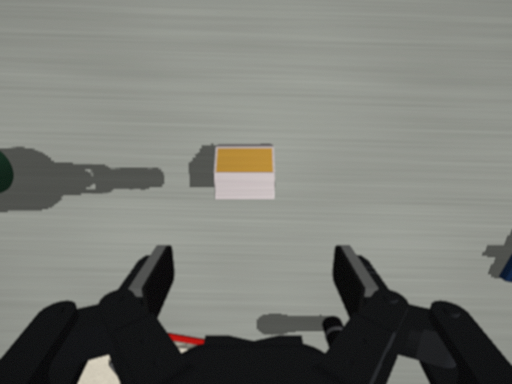

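The wrist view shows the block's top from (214.5,199) to (275,199), back to (215,172) and (274,172). That is within 1-2 px (about 1 mm) of the estimate, so I go down and grip.

In the tool's units: 0.03 m / 0.3 = 0.1, 0.025 m / 0.3 = 0.0833.

```bash
echo '[[[0, -0.025, 0.0333], [0, 0, 0]], [[0, 0, 0.1], [0, 0, 0]], [[0, 0, 0.1], [0, 0, 0]], [[0, 0, 0.0833], [0, 0, 0]], [[0, 0, 0.0433], [0, 0, 0]], [[0, 0, 0.025], [0, 0, 0]], [[0, 0, 0], [0, 0, 0]], [[0, 0, 0], [0, 0, 0]], [[0, 0, 0], [0, 0, 0]]]' | python3 inch.py ; echo '[[[0, 0, 0], [0, 0, 0]], [[0, 0, 0], [0, 0, 0]], [[0, 0, 0], [0, 0, 0]], [[0, 0, 0], [0, 0, 0]], [[0, 0, 0], [0, 0, 0]], [[0, 0, 0], [0, 0, 0]], [[0, 0, 0], [0, 0, 0]], [[0, 0, 0], [0, 0, 0]], [[0, 0, 0], [0, 0, 0]], [[0, 0, 0], [0, 0, 0]], [[0, 0, 0], [0, 0, 0]], [[0, 0, 0], [0, 0, 0]]]' | python3 inch.py 0.0 50
```

```text
clock: 3.45
eef_pos: [0.4996, -0.2586, 0.0134]
tcp_rot: [[-1.0, -0.022, 0.003], [-0.022, 1.0, -0.001], [-0.002, -0.001, -1.0]]
wrist_force: [0.5, 0.1, 0.4]
opening: 0.999
gripper_force: 0.0
clock: 4.45
eef_pos: [0.4983, -0.258, 0.0119]
tcp_rot: [[-1.0, -0.022, 0.0], [-0.022, 1.0, -0.0], [-0.0, -0.0, -1.0]]
wrist_force: [0.6, 0.4, -0.3]
opening: -0.001
gripper_force: 0.0
```

The fingers shut on nothing, so I look before moving.

```bash
python3 - <<'E'
from rig import env, optics, probe_bus
import cv2,numpy as np
w=optics.read_camera("wrist")["color"]; t=optics.read_camera("top")["color"]; s=optics.read_camera("scene")["color"]
o=np.zeros((600,800,3),np.uint8)
o[:288,:384]=cv2.resize(w,(384,288))
o[:300,400:800]=cv2.resize(t[190:290,330:463],(400,300),interpolation=cv2.INTER_CUBIC)
o[300:600,400:800]=cv2.resize(s[180:300,60:220],(400,300),interpolation=cv2.INTER_CUBIC)
cv2.imwrite("pics/c2.png",o)
print(probe_bus.read_state())
E
```

```text
{'clock': 4.6, 'joints': array([ 13.89868643,  37.96898679,  11.76490077, 108.60847937,
       -12.74066019,  34.67542772, 125.03595451]), 'qd': array([-0.00425255, -0.0292134 ,  0.04092508,  0.03172943,  0.00480967,
        0.02106105, -0.07042598]), 'tau': array([ 5.18032823e-05, -5.44673359e+01,  4.83554900e+00, -1.64298660e+01,
        8.18613771e-03,  1.09270168e-03, -2.32590514e-05]), 'eef_pos': array([ 0.49830074, -0.257943  ,  0.01193129]), 'tcp_rot': array([[-9.99750643e-01, -2.23305075e-02,  2.42151337e-05],
       [-2.23305071e-02,  9.99750643e-01,  1.82371254e-05],
       [-2.46163397e-05,  1.76918417e-05, -1.00000000e+00]]), 'wrist_force': array([-0.30007773,  0.89230703,  0.20210616]), 'torque': array([-0.00265147, -0.05996007, -0.0255023 ]), 'gripper_force': 0.0, 'opening': -0.00040273344267710467}
```

View pics/c2.png

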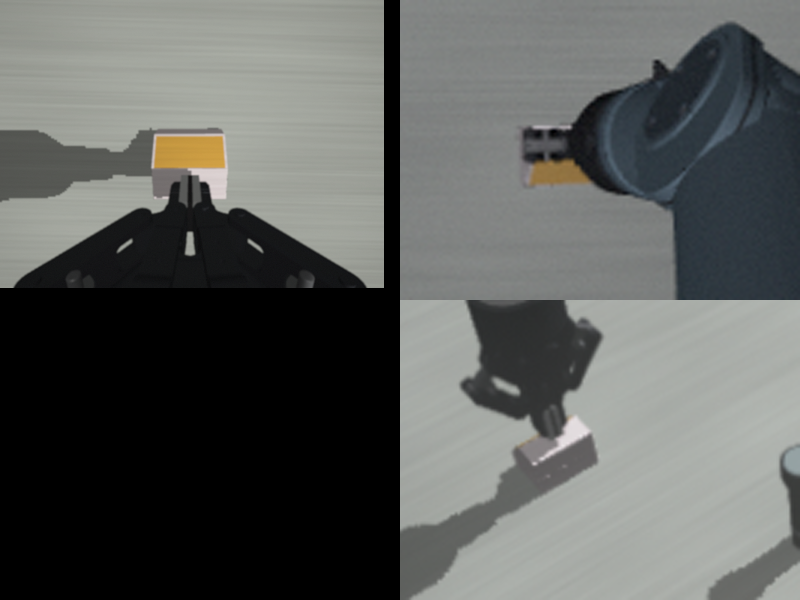

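The fingertips are shut above the block's top, around (548,435) in the scene crop. I check where the reported TCP projects.

```bash
python3 - <<'E'
from rig import env, optics, probe_bus
from h import *
for n in("scene","wrist","top"):
    c=optics.read_camera(n)
    for z in(.012,.03,.04,.05): print(n,z,proj(c,[[.4983,-.258,z]])[0].round(1))
    print(proj(c,place(B,np.array([(25,30,40),(25,-30,40),(-3,-30,40),(-3,30,40),(25,-30,0),(25,30,0)])/1000)).round(1).tolist())
E
```

```text
scene 0.012 [124.  242.5]
scene 0.03 [122.5 237.1]
scene 0.04 [121.7 234.1]
scene 0.05 [120.8 231. ]
[[137.2, 231.9], [113.9, 245.1], [107.7, 238.1], [130.7, 225.3], [117.5, 257.0], [140.1, 243.9]]
wrist 0.012 [252.  221.8]
wrist 0.03 [251.9 233.8]
wrist 0.04 [251.9 241.6]
wrist 0.05 [251.9 250.2]
[[300.1, 266.7], [203.4, 266.9], [200.7, 225.9], [302.6, 225.8], [212.3, 236.3], [291.6, 236.2]]
top 0.012 [381.9 237.9]
top 0.03 [384.  237.8]
top 0.04 [385.2 237.7]
top 0.05 [386.4 237.7]
[[372.9, 231.0], [396.6, 230.2], [397.3, 241.5], [373.5, 242.3], [391.6, 230.7], [368.7, 231.5]]
```

By depth, the tips appear about 40 mm short of the reported TCP: the open gap scales as 162 px for 85 mm, and the shut tip's far edge is at row 235. A gentle touch on the block's top will settle it.

In the tool's units: 0.002 m / 0.3 = 0.0067, 0.001 m / 0.3 = 0.0033.

```bash
for i in 1; do echo '[[[0, 0, 0.0067], [0, 0, 0]], [[0, 0, 0.0033], [0, 0, 0]], [[0, 0, 0], [0, 0, 0]]]' | python3 inch.py | grep -E 'pos|wrist|opening'; echo '[[[0, 0, 0.0067], [0, 0, 0]], [[0, 0, 0.0033], [0, 0, 0]], [[0, 0, 0], [0, 0, 0]]]' | python3 inch.py | grep -E 'pos|wrist'; echo '[[[0, 0, 0.0067], [0, 0, 0]], [[0, 0, 0.0033], [0, 0, 0]], [[0, 0, 0], [0, 0, 0]]]' | python3 inch.py | grep -E 'pos|wrist';  done
```

```text
eef_pos: [0.4981, -0.2578, 0.0086]
wrist_force: [-0.1, 0.0, -0.6]
opening: -0.003
eef_pos: [0.4982, -0.258, 0.0058]
wrist_force: [-0.6, 0.2, -1.0]
eef_pos: [0.4984, -0.258, 0.0056]
wrist_force: [-9.5, 5.6, 32.1]
```

Contact with the top comes at a reported z of 5.5 mm, so the shut tips end about 34.5 mm behind the reported TCP. I lift, open and go that much deeper, checking the force on the way.

In the tool's units: -0.02 m / 0.3 = -0.0667, -0.005 m / 0.3 = -0.0167.

```bash
echo '[[[0, 0, -0.0667], [0, 0, 0]], [[0, 0, -0.0167], [0, 0, 0]], [[0, 0, 0], [0, 0, 0]], [[0, 0, 0], [0, 0, 0]], [[0, 0, 0], [0, 0, 0]], [[0, 0, 0], [0, 0, 0]], [[0, 0, 0], [0, 0, 0]], [[0, 0, 0], [0, 0, 0]], [[0, 0, 0], [0, 0, 0]], [[0, 0, 0], [0, 0, 0]]]' | python3 inch.py 1.0 | grep -E 'pos|wrist|opening'; echo '[[[0, 0, 0.0333], [0, 0, 0]], [[0, 0, 0.0333], [0, 0, 0]], [[0, 0, 0.0333], [0, 0, 0]], [[0, 0, 0.0167], [0, 0, 0]], [[0, 0, 0], [0, 0, 0]], [[0, 0, 0], [0, 0, 0]]]' | python3 inch.py | grep -E 'pos|wrist|opening';  echo '[[[0, 0, 0.0167], [0, 0, 0]], [[0, 0, 0.0167], [0, 0, 0]], [[0, 0, 0.0167], [0, 0, 0]], [[0, 0, 0], [0, 0, 0]], [[0, 0, 0], [0, 0, 0]]]' | python3 inch.py | grep -E 'pos|wrist|opening'
python3 - <<'E'
from rig import env, optics, probe_bus
import cv2
cv2.imwrite("pics/w3.png",optics.read_camera("wrist")["color"])
E
```

```text
eef_pos: [0.4982, -0.2579, 0.0278]
wrist_force: [-0.3, 0.0, 0.0]
opening: 1.001
eef_pos: [0.4978, -0.2578, -0.0077]
wrist_force: [0.1, -0.0, 1.1]
opening: 0.999
eef_pos: [0.498, -0.2578, -0.0224]
wrist_force: [-0.2, 0.4, 0.5]
opening: 1.002
```

View pics/w3.png

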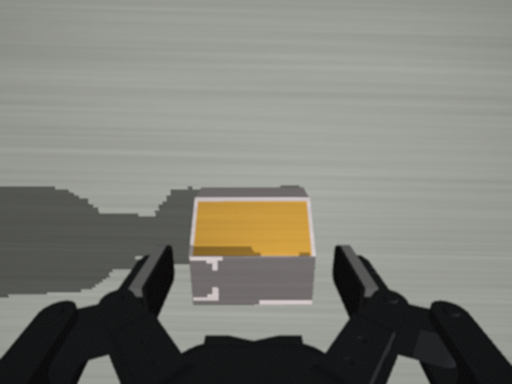

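The open fingers now straddle the block, tips at (160,247) and (345,247), block between columns 192 and 314. I grip.

In the tool's units: -0.035 m / 0.3 = -0.1167, -0.03 m / 0.3 = -0.1.

```bash
echo '[[[0, 0, 0], [0, 0, 0]], [[0, 0, 0], [0, 0, 0]], [[0, 0, 0], [0, 0, 0]], [[0, 0, 0], [0, 0, 0]], [[0, 0, 0], [0, 0, 0]], [[0, 0, 0], [0, 0, 0]], [[0, 0, 0], [0, 0, 0]], [[0, 0, 0], [0, 0, 0]], [[0, 0, 0], [0, 0, 0]], [[0, 0, 0], [0, 0, 0]]]' | python3 inch.py 0.0 60 | grep -E 'pos|wrist|opening|grip'; echo '[[[0, 0, -0.0333], [0, 0, 0]], [[0, 0, -0.0667], [0, 0, 0]], [[0, 0, -0.1], [0, 0, 0]], [[0, 0, -0.1167], [0, 0, 0]], [[0, 0, -0.1167], [0, 0, 0]], [[0, 0, 0], [0, 0, 0]], [[0, 0, 0], [0, 0, 0]], [[0, 0, 0], [0, 0, 0]]]' | python3 inch.py | grep -E 'pos|wrist|opening|grip'
python3 - <<'E'
from rig import env, optics, probe_bus
from h import *
# desired: block at fixture (-6,10), grip offset (8,0)
p=place(F,[(-.006+.008,.009,.12)])[0]; rel(probe_bus.read_state(),p,down(np.pi/2+F[2]))
E
```

```text
eef_pos: [0.4987, -0.2582, -0.0215]
wrist_force: [-0.0, 0.1, 5.5]
opening: 0.686
gripper_force: 65.3
eef_pos: [0.4974, -0.2572, 0.1072]
wrist_force: [-0.1, 0.2, -4.4]
opening: 0.691
gripper_force: 66.0
at [ 0.4974 -0.2572  0.1072] t 8.8
tool delta [-0.0853  0.4291 -0.0125]
rotvec [ 0.04 -0.09 11.96] delta after turn [ 0.0054  0.4375 -0.0128]
```

In the tool's units: 0.038 m / 0.3 = 0.1267, 0.029 m / 0.3 = 0.0967.

```bash
echo '[[[-0.0133, 0.0667, 0], [0, 0, 0]], [[-0.025, 0.1267, 0], [0, 0, 0]], [[-0.025, 0.1267, 0], [0, 0, 0]], [[-0.025, 0.1267, 0], [0, 0, 0]], [[-0.025, 0.1267, 0], [0, 0, 0]], [[-0.025, 0.1267, 0], [0, 0, 0]], [[-0.025, 0.1267, 0], [0, 0, 0]], [[-0.025, 0.1267, 0], [0, 0, 0]], [[-0.025, 0.1267, 0], [0, 0, 0]], [[-0.025, 0.1267, 0], [0, 0, 0]], [[-0.025, 0.1267, 0], [0, 0, 0]], [[-0.02, 0.0967, 0], [0, 0, 0]]]' | python3 inch.py >/dev/null; echo '[[[0, 0, 0], [0, 0, 0.0083]], [[0, 0, 0], [0, 0, 0.0167]], [[0, 0, 0], [0, 0, 0.0083]], [[0, 0, 0], [0, 0, 0]], [[0, 0, 0], [0, 0, 0]], [[0, 0, 0], [0, 0, 0]]]' | python3 inch.py | grep -E 'pos|wrist|opening|grip'
python3 - <<'E'
from rig import env, optics, probe_bus
from h import *
import cv2
s=probe_bus.read_state()
p=place(F,[(.002,.009,.0035)])[0]; rel(s,p,down(np.pi/2+F[2]))
c=optics.read_camera("wrist"); cv2.imwrite("pics/w4.png",c["color"])
P=np.array([(25,75,53),(40,75,53),(25,-75,53),(40,-75,53),(-5,60,37),(-5,45,37),(-75,85,11),(-75,-85,11)])/1000
print(proj(c,place(F,P)).round(1).tolist())
E
```

```text
eef_pos: [0.5728, 0.1725, 0.1068]
wrist_force: [-0.7, 0.0, -3.4]
opening: 0.692
gripper_force: 66.0
at [0.5728 0.1725 0.1068] t 10.3
tool delta [-0.0002  0.0013  0.1033]
rotvec [-0.07 -0.11  0.03] delta after turn [-0.      0.0012  0.1033]
[[326.6, 219.9], [325.3, 234.8], [160.9, 220.0], [162.6, 234.9], [308.8, 183.1], [292.6, 183.1], [335.0, 103.2], [153.0, 103.3]]
```

View pics/w4.png

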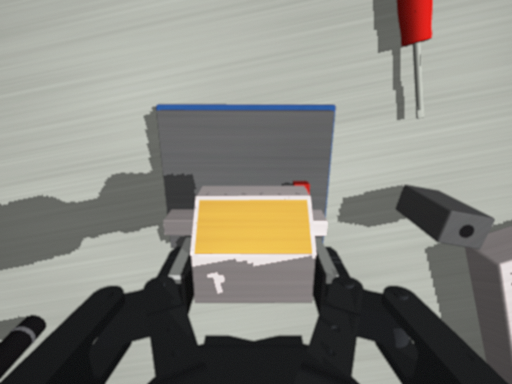

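The wrist view shows the held block over the fixture. The front edge of the base runs (157,106) to (336,106), the fence spans columns 164-327 and the stop's corner is at (309,181), within about 2 mm of the estimate. I go down now.

In the tool's units: 0.025 m / 0.3 = 0.0833, 0.015 m / 0.3 = 0.05.

```bash
echo '[[[0, 0.0033, 0.05], [0, 0, 0]], [[0, 0, 0.0833], [0, 0, 0]], [[0, 0, 0.0833], [0, 0, 0]], [[0, 0, 0.05], [0, 0, 0]], [[0, 0, 0.0333], [0, 0, 0]], [[0, 0, 0.0167], [0, 0, 0]], [[0, 0, 0], [0, 0, 0]], [[0, 0, 0], [0, 0, 0]], [[0, 0, 0], [0, 0, 0]]]' | python3 inch.py | grep -E 'pos|wrist'; echo '[[[0, 0, 0.0067], [0, 0, 0]], [[0, 0, 0.0067], [0, 0, 0]], [[0, 0, 0], [0, 0, 0]], [[0, 0, 0], [0, 0, 0]]]' | python3 inch.py  | grep -E 'pos|wrist'; echo '[[[0, 0, 0.005], [0, 0, 0]], [[0, 0, 0.005], [0, 0, 0]], [[0, 0, 0], [0, 0, 0]], [[0, 0, 0], [0, 0, 0]]]' | python3 inch.py  | grep -E 'pos|wrist'
```

```text
eef_pos: [0.5749, 0.1741, 0.0141]
wrist_force: [0.0, 0.0, -2.5]
eef_pos: [0.5738, 0.1738, 0.009]
wrist_force: [-0.1, -0.3, -2.8]
eef_pos: [0.5738, 0.1738, 0.0058]
wrist_force: [0.4, -0.4, -3.5]
```

In the tool's units: 0.0015 m / 0.3 = 0.005.

```bash
echo '[[[0, 0, 0.005], [0, 0, 0]], [[0, 0, 0], [0, 0, 0]], [[0, 0, 0], [0, 0, 0]]]' | python3 inch.py | grep -E 'pos|wrist'; echo '[[[0, 0, 0.0033], [0, 0, 0]], [[0, 0, 0], [0, 0, 0]], [[0, 0, 0], [0, 0, 0]]]' | python3 inch.py  | grep -E 'pos|wrist'; echo '[[[0, 0, 0.0033], [0, 0, 0]], [[0, 0, 0], [0, 0, 0]], [[0, 0, 0], [0, 0, 0]]]' | python3 inch.py  | grep -E 'pos|wrist'
```

```text
eef_pos: [0.5738, 0.1738, 0.0043]
wrist_force: [-0.5, 0.7, -3.3]
eef_pos: [0.5741, 0.1739, 0.0036]
wrist_force: [0.2, -0.7, -1.4]
eef_pos: [0.5742, 0.1739, 0.0035]
wrist_force: [-3.5, -1.0, 7.3]
```

On the plate. I ease off slightly and slide left until the stop is felt.

In the tool's units: 0.0015 m / 0.3 = 0.005, 0.001 m / 0.3 = 0.0033.

```bash
echo '[[[0, 0.0033, -0.0017], [0, 0, 0]], [[0, 0.005, 0], [0, 0, 0]], [[0, 0.005, 0], [0, 0, 0]], [[0, 0, 0], [0, 0, 0]], [[0, 0, 0], [0, 0, 0]]]' | python3 inch.py | grep -E 'pos|wrist'; echo '[[[0, 0.0033, 0], [0, 0, 0]], [[0, 0.0017, 0], [0, 0, 0]], [[0, 0, 0], [0, 0, 0]]]' | python3 inch.py  | grep -E 'pos|wrist'; echo '[[[0, 0.0033, 0], [0, 0, 0]], [[0, 0, 0], [0, 0, 0]], [[0, 0, 0], [0, 0, 0]]]' | python3 inch.py  | grep -E 'pos|wrist'
```

```text
eef_pos: [0.5754, 0.1777, 0.0035]
wrist_force: [-1.0, -2.2, 6.1]
eef_pos: [0.5758, 0.1789, 0.0035]
wrist_force: [-0.4, -2.6, 6.3]
eef_pos: [0.576, 0.1796, 0.0035]
wrist_force: [-0.8, -2.8, 5.9]
```

In the tool's units: 0.001 m / 0.3 = 0.0033.

```bash
echo '[[[0, 0.0033, 0], [0, 0, 0]], [[0, 0, 0], [0, 0, 0]], [[0, 0, 0], [0, 0, 0]]]' | python3 inch.py  | grep -E 'pos|wrist'
```

```text
eef_pos: [0.5759, 0.1796, 0.0035]
wrist_force: [-2.5, -4.4, 6.5]
```

In the tool's units: 0.001 m / 0.3 = 0.0033.

```bash
echo '[[[0, 0.0033, 0], [0, 0, 0]], [[0, 0, 0], [0, 0, 0]], [[0, 0, 0], [0, 0, 0]]]' | python3 inch.py  | grep -E 'pos|wrist'; echo '[[[-0.0033, 0, 0], [0, 0, 0]], [[-0.005, 0, 0], [0, 0, 0]], [[-0.005, 0, 0], [0, 0, 0]], [[0, 0, 0], [0, 0, 0]], [[0, 0, 0], [0, 0, 0]]]' | python3 inch.py  | grep -E 'pos|wrist'; echo '[[[-0.0033, 0, 0], [0, 0, 0]], [[0, 0, 0], [0, 0, 0]], [[0, 0, 0], [0, 0, 0]]]' | python3 inch.py  | grep -E 'pos|wrist'
```

```text
eef_pos: [0.5759, 0.1796, 0.0035]
wrist_force: [-2.4, -7.1, 9.0]
eef_pos: [0.578, 0.1792, 0.0036]
wrist_force: [-7.9, -6.7, 14.1]
eef_pos: [0.5787, 0.1791, 0.0035]
wrist_force: [-7.9, -7.2, 15.0]
```

In the tool's units: -0.001 m / 0.3 = -0.0033, -0.0005 m / 0.3 = -0.0017.

```bash
echo '[[[-0.0033, -0.001, -0.0017], [0, 0, 0]], [[-0.0033, 0, 0], [0, 0, 0]], [[0, 0, 0], [0, 0, 0]], [[0, 0, 0], [0, 0, 0]]]' | python3 inch.py  | grep -E 'pos|wrist'; echo '[[[-0.0033, 0, 0], [0, 0, 0]], [[-0.0033, 0, 0], [0, 0, 0]], [[0, 0, 0], [0, 0, 0]], [[0, 0, 0], [0, 0, 0]]]' | python3 inch.py  | grep -E 'pos|wrist'
python3 - <<'E'
from rig import env, optics, probe_bus
from h import *
s=probe_bus.read_state();d=s["eef_pos"][:2]-F[:2];c,n=np.cos(F[2]),np.sin(F[2]);print("fixture frame tcp",c*d[0]+n*d[1],-n*d[0]+c*d[1])
E
```

```text
eef_pos: [0.5808, 0.1787, 0.0035]
wrist_force: [-7.1, -4.5, 9.6]
eef_pos: [0.581, 0.1786, 0.0036]
wrist_force: [-11.2, -4.6, 14.4]
fixture frame tcp 0.008939730350628483 0.01532989831046625
```

The fence is felt with the TCP at (8.9, 15.3) mm in the fixture frame, which matches a seated block. I release it and lift.

In the tool's units: -0.04 m / 0.3 = -0.1333, -0.03 m / 0.3 = -0.1.

```bash
echo '[[[0, 0, 0], [0, 0, 0]], [[0, 0, 0], [0, 0, 0]], [[0, 0, 0], [0, 0, 0]], [[0, 0, 0], [0, 0, 0]], [[0, 0, 0], [0, 0, 0]], [[0, 0, 0], [0, 0, 0]], [[0, 0, 0], [0, 0, 0]], [[0, 0, 0], [0, 0, 0]]]' | python3 inch.py 1.0 | grep -E 'pos|wrist|open'; echo '[[[0, 0, -0.0333], [0, 0, 0]], [[0, 0, -0.1], [0, 0, 0]], [[0, 0, -0.1333], [0, 0, 0]], [[0, 0, -0.1333], [0, 0, 0]], [[0, 0, -0.0667], [0, 0, 0]], [[0, 0, 0], [0, 0, 0]], [[0, 0, 0], [0, 0, 0]], [[0, 0, 0], [0, 0, 0]]]' | python3 inch.py 0.0 | grep -E 'pos|wrist|open'
python3 - <<'E'
from rig import env, optics, probe_bus
from h import *
import cv2
s=probe_bus.read_state()
c=optics.read_camera("wrist"); cv2.imwrite("pics/w5.png",c["color"])
P=np.array([(25,75,53),(25,-75,53),(-5,45,37),(25,45,65),(25,-15,65),(-5.3,43,65.1),(-5.3,-13,65.1),(-25.1,43,45.3),(-25.1,-13,45.3)])/1000
print(proj(c,place(F,P)).round(1).tolist())
# tilted target: tool z = (cos t forward, -sin t)
for tilt in (35,40,45):
    t=np.radians(tilt);u=np.array([np.cos(F[2]),np.sin(F[2]),0]);y=np.array([-np.sin(F[2]),np.cos(F[2]),0])
    z=np.sin(t)*u+[0,0,-np.cos(t)]; R=np.c_[np.cross(y,z),y,z]
    p=place(F,[(-.015,.015,.055)])[0]
    p=p+.0345*z-.03*z; print(tilt,p); rel(s,p,R)
E
```

```text
eef_pos: [0.5843, 0.1802, 0.0034]
wrist_force: [-0.4, 0.2, -0.3]
opening: 0.998
eef_pos: [0.5836, 0.1801, 0.1431]
wrist_force: [0.0, -0.2, -0.5]
opening: -0.003
[[309.0, 196.7], [161.7, 197.0], [279.0, 164.3], [280.7, 200.9], [219.3, 201.0], [279.5, 170.8], [220.1, 171.0], [278.2, 146.3], [221.5, 146.5]]
35 [0.55997094 0.18223884 0.05131382]
at [0.5836 0.1801 0.1431] t 16.6
tool delta [ 0.0235 -0.0023  0.0918]
rotvec [-3.000e-02 -3.505e+01 -5.000e-02] delta after turn [ 0.072  -0.0023  0.0617]
40 [0.56027701 0.18218121 0.0515528 ]
at [0.5836 0.1801 0.1431] t 16.6
tool delta [ 0.0232 -0.0023  0.0916]
rotvec [-4.000e-02 -4.005e+01 -5.000e-02] delta after turn [ 0.0767 -0.0023  0.0552]
45 [0.56056145 0.18212766 0.05181802]
at [0.5836 0.1801 0.1431] t 16.6
tool delta [ 0.0229 -0.0023  0.0913]
rotvec [-4.000e-02 -4.505e+01 -5.000e-02] delta after turn [ 0.0808 -0.0023  0.0483]
```

View pics/w5.png

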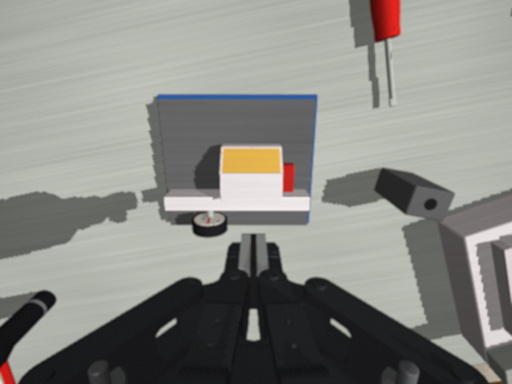

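Released. The block sits at columns 220-282 against the fence, with the red stop touching at (288,177), as predicted. Next I tilt the shut fingers 45° so they point along the bevel's normal.

In the tool's units: -6.5 degrees / 360 = -0.0181.

```bash
echo '[[[0, 0, 0], [0, -0.0139, 0]], [[0, 0, 0], [0, -0.0181, 0]], [[0, 0, 0], [0, -0.0181, 0]], [[0, 0, 0], [0, -0.0181, 0]], [[0, 0, 0], [0, -0.0181, 0]], [[0, 0, 0], [0, -0.0181, 0]], [[0, 0, 0], [0, -0.0181, 0]], [[0, 0, 0], [0, -0.0028, 0]], [[0, 0, 0], [0, 0, 0]], [[0, 0, 0], [0, 0, 0]], [[0, 0, 0], [0, 0, 0]]]' | python3 inch.py | grep -E 'pos|rot|wrist|open'
cat > t.py <<'E'
from rig import env, optics, probe_bus
from h import *
import sys
s=probe_bus.read_state();t=np.radians(float(sys.argv[1]));off=float(sys.argv[2])
u=np.array([np.cos(F[2]),np.sin(F[2]),0]);y=np.array([-np.sin(F[2]),np.cos(F[2]),0])
z=np.sin(t)*u+[0,0,-np.cos(t)]; R=np.c_[np.cross(y,z),y,z]
rel(s,place(F,[(-.015,.015,.055)])[0]+(.0345-off)*z,R); print(s["joints"].round(1),s["wrist_force"].round(1),"Ffix",(s["wrist_force"]@np.c_[u,y,[0,0,1]]).round(1))
E
python3 t.py 45 .03
```

```text
eef_pos: [0.5881, 0.169, 0.1428]
tcp_rot: [[-0.817, 0.206, 0.538], [0.158, 0.978, -0.135], [-0.555, -0.026, -0.832]]
wrist_force: [0.7, -0.0, 0.8]
opening: -0.001
at [0.5881 0.169  0.1428] t 17.57
tool delta [0.075  0.0095 0.0591]
rotvec [ -1.92 -11.32  -0.02] delta after turn [0.0851 0.0078 0.0435]
[-68.3  27.2  41.  124.9  34.2  12.6  12.3] [ 0.7 -0.   0.8] Ffix [0.7 0.1 0.8]
```

The wrist joint (12.6°, near its 10.95° limit) stopped the tilt at about 34°. That is workable, since the finger edge will bear on the bevel and I can still command the push along 45°.

```bash
python3 t.py 34 .03
```

```text
at [0.5881 0.169  0.1428] t 17.57
tool delta [0.0758 0.0095 0.0591]
rotvec [-1.91 -0.32 -0.21] delta after turn [0.0761 0.0078 0.059 ]
[-68.3  27.2  41.  124.9  34.2  12.6  12.3] [ 0.7 -0.   0.8] Ffix [0.7 0.1 0.8]
```

In the tool's units: 0.02 m / 0.3 = 0.0667, 0.002 m / 0.3 = 0.0067, -1.9 degrees / 360 = -0.0053.

```bash
echo '[[[0.0333, 0.0067, 0], [-0.0053, 0, 0]], [[0.0667, 0.0067, 0], [0, 0, 0]], [[0.0667, 0.0067, 0], [0, 0, 0]], [[0.0667, 0.0067, 0], [0, 0, 0]], [[0.0333, 0, 0], [0, 0, 0]], [[0, 0, 0], [0, 0, 0]], [[0, 0, 0], [0, 0, 0]], [[0, 0, 0], [0, 0, 0]]]' | python3 inch.py | grep -E 'rot|wrist'; python3 t.py 34 .03
```

```text
tcp_rot: [[-0.815, 0.192, 0.546], [0.159, 0.981, -0.108], [-0.556, -0.001, -0.831]]
wrist_force: [-0.4, -1.2, 0.1]
at [0.5295 0.1876 0.1019] t 18.23
tool delta [0.0025 0.0006 0.0593]
rotvec [-0.3  -0.19 -0.32] delta after turn [0.0027 0.0003 0.0593]
[-70.1  27.8  35.  132.1  74.7  11.1 -34.8] [-0.4 -1.2  0.1] Ffix [-0.2 -1.2  0.1]
```

In the tool's units: 0.015 m / 0.3 = 0.05, 0.01 m / 0.3 = 0.0333.

```bash
echo '[[[0, 0, 0.0333], [0, 0, 0]], [[0, 0, 0.05], [0, 0, 0]], [[0.0067, 0, 0.05], [0, 0, 0]], [[0.0067, 0, 0.0333], [0, 0, 0]], [[0, 0, 0], [0, 0, 0]], [[0, 0, 0], [0, 0, 0]]]' | python3 inch.py | grep -E 'rot|wrist'; python3 t.py 34 .01
```

```text
tcp_rot: [[-0.816, 0.193, 0.545], [0.159, 0.981, -0.109], [-0.556, -0.002, -0.831]]
wrist_force: [-0.7, -0.1, -0.4]
at [0.5531 0.1823 0.0578] t 18.73
tool delta [-0.002   0.0014  0.0291]
rotvec [-0.36 -0.22 -0.31] delta after turn [-0.0019  0.0012  0.0291]
[-59.2  33.3  25.1 130.  101.9  12.7 -61.2] [-0.7 -0.1 -0.4] Ffix [-0.7 -0.2 -0.4]
```

In the tool's units: 0.01 m / 0.3 = 0.0333, 0.008 m / 0.3 = 0.0267.

```bash
echo '[[[0.005, 0.0017, 0.0267], [0, 0, 0]], [[0.005, 0.0017, 0.0333], [0, 0, 0]], [[0.0067, 0, 0.0267], [0, 0, 0]], [[0, 0, 0.0133], [0, 0, 0]], [[0, 0, 0], [0, 0, 0]], [[0, 0, 0], [0, 0, 0]], [[0, 0, 0], [0, 0, 0]]]' | python3 inch.py | grep -E 'rot|wrist'; python3 t.py 34 .0
python3 - <<'E'
from rig import env, optics, probe_bus
import cv2,numpy as np
s=optics.read_camera("scene")["color"];w=optics.read_camera("wrist")["color"]
o=np.zeros((384,800,3),np.uint8);o[:300,:400]=cv2.resize(s[130:220,225:345],(400,300),interpolation=cv2.INTER_CUBIC)
o[:300,400:]=cv2.resize(w,(400,300)); cv2.imwrite("pics/c6.png",o)
E
```

```text
tcp_rot: [[-0.816, 0.191, 0.546], [0.158, 0.982, -0.108], [-0.556, -0.002, -0.831]]
wrist_force: [-0.3, 0.0, -0.9]
at [0.5648 0.1819 0.0303] t 19.32
tool delta [-0.0077 -0.0005  0.0099]
rotvec [-0.28 -0.21 -0.23] delta after turn [-0.0076 -0.0006  0.0099]
[-52.6  36.5  18.3 128.5 110.9  15.9 -69.4] [-0.3  0.  -0.9] Ffix [-0.3 -0.  -0.9]
```

View pics/c6.png

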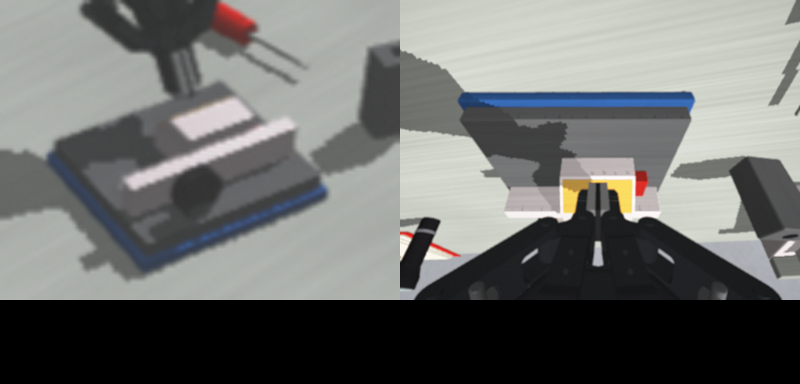

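The fingertips are just off the middle of the brass, at (597,185) in the right-hand view. I close in along 45° until contact.

Careful with the scale: shifts go in shares of 300 mm and turns go in shares of 360 degrees. That gives: 0.002 m / 0.3 = 0.0067.

```bash
echo '[[[0, 0, 0.0067], [0, 0, 0]], [[0, 0, 0.0067], [0, 0, 0]], [[0, 0, 0], [0, 0, 0]], [[0, 0, 0], [0, 0, 0]]]' | python3 inch.py | grep -E 'pos|wrist'; echo '[[[-0.0013, 0, 0.0067], [0, 0, 0]], [[0, 0, 0], [0, 0, 0]], [[0, 0, 0], [0, 0, 0]]]' | python3 inch.py | grep -E 'pos|wrist';  echo '[[[-0.0007, 0, 0.0033], [0, 0, 0]], [[0, 0, 0], [0, 0, 0]], [[0, 0, 0], [0, 0, 0]]]' | python3 inch.py | grep -E 'pos|wrist'; python3 t.py 34 0
```

```text
eef_pos: [0.5668, 0.1812, 0.0262]
wrist_force: [-0.2, 0.4, -0.6]
eef_pos: [0.5684, 0.181, 0.0249]
wrist_force: [0.6, -0.6, 0.3]
eef_pos: [0.569, 0.181, 0.0241]
wrist_force: [-0.4, -0.4, -0.5]
at [0.569  0.181  0.0241] t 20.25
tool delta [-0.0076 -0.0004  0.0024]
rotvec [-0.29 -0.25 -0.21] delta after turn [-0.0076 -0.0004  0.0024]
[-51.2  37.3  17.2 127.9 112.4  16.3 -70.6] [-0.4 -0.4 -0.5] Ffix [-0.3 -0.5 -0.5]
```

In the tool's units: 0.001 m / 0.3 = 0.0033, -0.0002 m / 0.3 = -0.0007.

```bash
echo '[[[-0.0007, 0, 0.0033], [0, 0, 0]], [[0, 0, 0], [0, 0, 0]], [[0, 0, 0], [0, 0, 0]]]' | python3 inch.py >/dev/null; python3 t.py 34 0;  echo '[[[-0.0007, 0, 0.0033], [0, 0, 0]], [[0, 0, 0], [0, 0, 0]], [[0, 0, 0], [0, 0, 0]]]' | python3 inch.py >/dev/null; python3 t.py 34 0
```

```text
at [0.5697 0.1807 0.0234] t 20.5
tool delta [-0.0074 -0.0003  0.0014]
rotvec [-0.3  -0.25 -0.22] delta after turn [-0.0073 -0.0003  0.0014]
[-51.   37.4  17.1 127.9 112.6  16.4 -70.7] [-0.1  0.8 -0.5] Ffix [-0.3  0.7 -0.5]
at [0.5704 0.1806 0.0227] t 20.75
tool delta [-0.0072 -0.0003  0.0003]
rotvec [-0.29 -0.25 -0.21] delta after turn [-0.0072 -0.0004  0.0004]
[-50.9  37.5  17.  127.8 112.8  16.4 -70.8] [-0.4 -0.2 -0.8] Ffix [-0.4 -0.3 -0.8]
```

In the tool's units: 0.001 m / 0.3 = 0.0033, -0.0002 m / 0.3 = -0.0007.

```bash
echo '[[[-0.0007, 0, 0.0033], [0, 0, 0]], [[0, 0, 0], [0, 0, 0]], [[0, 0, 0], [0, 0, 0]]]' | python3 inch.py >/dev/null; python3 t.py 34 0 | tail -1;  echo '[[[-0.0007, 0, 0.0033], [0, 0, 0]], [[0, 0, 0], [0, 0, 0]], [[0, 0, 0], [0, 0, 0]]]' | python3 inch.py >/dev/null; python3 t.py 34 0; echo '[[[-0.0007, 0, 0.0033], [0, 0, 0]], [[0, 0, 0], [0, 0, 0]], [[0, 0, 0], [0, 0, 0]]]' | python3 inch.py >/dev/null; python3 t.py 34 0
```

```text
[-50.7  37.6  16.9 127.7 113.   16.5 -70.9] [-0.2  1.   0.9] Ffix [-0.4  0.9  0.9]
at [0.5714 0.1805 0.0217] t 21.25
tool delta [-0.0069 -0.0004 -0.0011]
rotvec [-0.26 -0.24 -0.22] delta after turn [-0.0069 -0.0004 -0.0011]
[-50.5  37.6  16.8 127.7 113.1  16.5 -71.1] [-8.1  0.2 10.6] Ffix [-8.  -1.3 10.6]
at [0.5717 0.1806 0.0215] t 21.5
tool delta [-0.0068 -0.0005 -0.0014]
rotvec [-0.23 -0.23 -0.22] delta after turn [-0.0068 -0.0005 -0.0013]
[-50.4  37.7  16.6 127.7 113.3  16.6 -71.2] [-16.3   0.7  23.9] Ffix [-16.2  -2.3  23.9]
```

Contact, 16 N forward and 24 N down. I trim the downward part slightly and check that it holds.

In the tool's units: -0.0003 m / 0.3 = -0.001.

```bash
echo '[[[-0.001, 0, -0.001], [0, 0, 0]], [[0, 0, 0], [0, 0, 0]], [[0, 0, 0], [0, 0, 0]], [[0, 0, 0], [0, 0, 0]], [[0, 0, 0], [0, 0, 0]], [[0, 0, 0], [0, 0, 0]]]' | python3 inch.py >/dev/null; python3 t.py 34 0
echo '[[[0, 0, 0], [0, 0, 0]], [[0, 0, 0], [0, 0, 0]], [[0, 0, 0], [0, 0, 0]], [[0, 0, 0], [0, 0, 0]], [[0, 0, 0], [0, 0, 0]], [[0, 0, 0], [0, 0, 0]]]' | python3 inch.py >/dev/null; python3 t.py 34 0|tail -1
python3 - <<'E'
from rig import env, optics, probe_bus
from h import *
import cv2
c=optics.read_camera("scene");w=optics.read_camera("wrist");s=c["color"]
o=np.zeros((384,800,3),np.uint8);o[:300,:400]=cv2.resize(s[130:220,225:345],(400,300),interpolation=cv2.INTER_CUBIC)
o[:,400:]=cv2.resize(w["color"][100:292,150:350],(400,384),interpolation=cv2.INTER_CUBIC); cv2.imwrite("pics/c7.png",o)
P=np.array([(25,45,65),(25,-15,65),(-25.1,43,45.3),(-25.1,-13,45.3),(-25,45,25),(-25,-15,25),(-5,45,37),(-5,60,37)])/1000
print(((proj(w,place(F,P))-[150,100])*2+[400,0]).round().tolist())
E
```

```text
at [0.5716 0.1805 0.0215] t 22.0
tool delta [-0.0068 -0.0004 -0.0013]
rotvec [-0.24 -0.27 -0.21] delta after turn [-0.0068 -0.0004 -0.0012]
[-50.5  37.6  16.7 127.6 113.2  16.5 -71.1] [-13.9   0.5  19.8] Ffix [-13.7  -2.1  19.8]
[-50.5  37.6  16.7 127.6 113.2  16.5 -71.1] [-14.8   1.6  19.8] Ffix [-14.9  -1.2  19.8]
[[693.0, 395.0], [515.0, 395.0], [700.0, 271.0], [505.0, 271.0], [699.0, 212.0], [506.0, 213.0], [695.0, 278.0], [742.0, 278.0]]
```

View pics/c7.png

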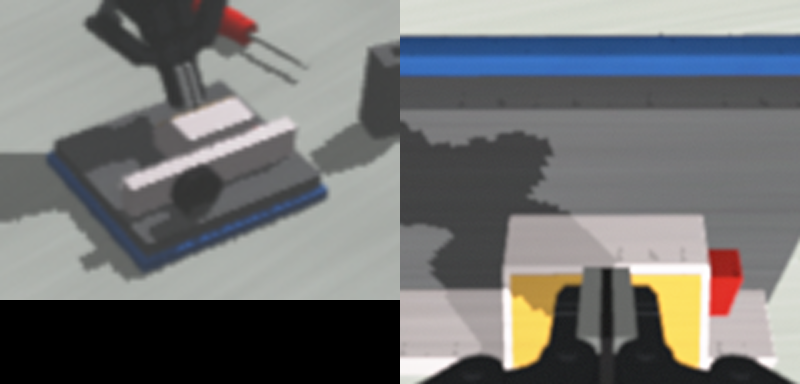

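The block is square, tight to the red stop (edges at column 709 in the crop) and against the fence. The tips are on the brass and the push is steady at about 15 N forward and 20 N down. I hand in.

```bash
python3 -c "
from rig import env, optics, probe_bus
print(env.hand_in())"
```

```text
the job is handed in; nothing more can be done
None
```

I handed in with the wedge block let go flat in the corner against the fence and red stop, bevel outward, and the fingertips holding a steady push on the brass of about 15 N forward and 20 N down at 22 s; no verdict came back. The torch, riser and screwdriver were not touched.

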